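Swing in the stop and hold a terminal housing against it

ROBOT

A 6-joint arm with a two-finger parallel gripper is mounted at the origin on the work surface. World frame = base frame: x ahead of the robot, y to its left, z up, the work surface at z = 0. Lengths are in m, angles in rad, forces in N, time in s.
With the tool pointing down it reaches from about 0.3 to 0.75 m from the base axis. Payload 8.5 kg.
Tool frame: the origin (TCP) lies midway between the tips of the shut fingers; the grasp point (between the pads) lies 19 mm behind it; z points along the fingers, y is the direction in which the jaws open and shut (so a half turn about z gives the same grasp; the last joint's range is limited). The gripper opens to 85 mm and grips with 20 to 120 N. Pads are 22 mm wide; open, the fingers measure 114 mm over their backs; the gripper's body (76 mm by 85 mm) begins 54 mm behind the grasp point. The pads swing forward as they close: fully open they stand 13 mm farther back than shut.
Start: joints at [-1.346, 0.381, 1.297, -0, 1.464, -0.215], TCP at [0.234, -0.498, 0.231] pointing down, gripper open.
Joint ranges: [-3.11, 3.11], [-0.89, 2.33], [0.22, 2.48], [-1.42, 4.56], [0.17, 2.85], [-2.88, 2.88]. Speed limits (rad/s): [2.39, 2.39, 3.14, 3.14, 3.14, 3.14].

INTERFACE

Orientations are given as a unit quaternion [x, y, z, w].
In Python, from cell import bot gives the robot as it stands.
- The arm moves only by the tool move_arm, never from a script. Its argument "rows" is a list of rows, each a list of 7 numbers: the shift along the world's x, y, z in m, then the turn, a rotation vector about the world's x, y, z in rad, then the opening, from 0 (shut) to 1 (fully open). A call has 1 to 20 rows; each row is the pose to reach, as a shift and turn from the pose commanded when the call began; what a row does not reach only later rows make up. A row lasts 1/12 s, in which the tool goes at most 41.7 mm and 7.16 degrees, less where a joint would pass 70% of its speed; a pose out of reach is approached as far as the arm can. A call with a gripper value outside its range is refused whole. The fingers move at their own pace and stop on an object; the grip force is fixed at half the most. Time passes only in rows, so rows that repeat a pose let the fingers close. It gives the time, the measured TCP pose, the force and the opening at its end, in the units of the state.
- bot.observe(): the state, without advancing time (a new reading comes with each control period).
- bot.get_image(name): name is "scene" or "top" or "wrist"; returns a dict with "pixels" (480x640x3 uint8, red, green, blue), "fx", "fy", "cx", "cy" (pixels), "xyz" and "rotation" of the camera in the world. Camera axes: x right, y up, looking along -z (the intrinsics and any distortion apply to the point x, -y, -z); pixel columns grow to the right and rows downward; lengths in m; the calibration is good to about 2 mm. The wrist camera is an equidistant fisheye: a pixel r from the principal point sees the ray r / f radians off the axis. A picture is of the moment at which its call begins. There is no depth.
- bot.finish_job(): hands the job in, once; it reports no verdict.
The state is a dict: "time_s": time; "qpos": joint angles; "joint_vel": joint speeds; "joint_torque": joint torques, N m; "tcp_pos": TCP position; "eef_rot": TCP orientation; "force": force on the tool from outside, world axes, zero at the start; "moment": the same for the moment, N m; "grip_width": finger opening in m.
Only numpy, scipy, OpenCV 4.12 (cv2) and the standard library are available. Lean on these libraries where they do the work, as an engineer would, in place of code of your own. Each camera call takes 0.05 s, during which the arm holds its last target.

TASK

I want to screw a cover on, so be my third hand: on the aluminium holding fixture, first lift the knob of the spring plunger, swing the stop arm from its parked place all the way back to its working place and let the plunger drop fully home in the notch there. Then take the white terminal housing with the round nose, set it flat on the fixture's bed and press its nose, centred and square, against the stop's sprung pad with a steady 10 N or so (the pad about half way in, never rammed to the end of its travel). Finish while still holding it pressed like that: do not let go; leave the other things on the bench where they are.

Things in the scene. Friction and masses are not known exactly. Their poses are not given: they have to be found in the camera images.
- fixture: fixed aluminium base plate on the bench; place and yaw vary. Origin on the bench surface: x is the pressing direction (away from the robot), y to the left, z up. The plate spans x -120 to +180 and y -115 to +105 mm about the origin; its top, the bed, is 12 mm above the bench. It carries the pivot boss, a quadrant of steel blocks and the stop arm.
- bed (a point): point on the top of the base plate, 80 mm before the fixture origin on its x axis (at fixture -80, 0, 12 mm), between two thin dark lines scribed 52 mm apart: the housing stands about here on the bed; axes as the fixture's
- pivot (a point): pivot of the stop arm, at fixture (0, -85, 12) mm, vertical axis; axes as the fixture's. The quadrant, an arc of steel blocks with tops 30 mm above the bench, lies at radius 132 to 168 mm about it
- stop_arm (a joint): swing of the dark steel stop arm (170 mm long, 24 wide, top 46 to 52 mm over the bench) about the pivot, rad. 0 = working place: it points along fixture +y, at its dead stop. Grows clockwise from above, away from the robot. Starts parked at 0.8 to 1.2, plunger down in a wide gap (0.70 to 1.30). Stays where left. Pressing the pad swings it off unless the plunger is in the notch
- plunger (a joint): lift of the index plunger, m: 0 = fully down, 0.016 = fully up. Its 8 mm pin stands 11 mm deep in gap or notch when down: lift 12 to 15 mm to clear the blocks. A spring pushes it down, 4 N at the bottom, 8 N at the top. The working notch is 11 mm wide, at swing 0; between gap and notch the pin, if let go, rides on the blocks (lift 0.011)
- knob (a point): centre of the plunger's black round knob, 28 mm diameter, 26 mm tall, axis vertical, 73 mm above the bench when down, near the arm's outer end, 150 mm from the pivot. Below it a 20 mm wide collar on the arm reaches to 2 mm under it. It goes up with the plunger and round with the arm, and may turn in the fingers
- pad (a joint): how far the sprung pad is pushed in, m: 0 = free, 0.018 = end of travel. The spring pushes back 1 N per mm, so 0.010 means 10 N
- pad_face (a point): centre of the front face of the stop's black rubber pad (44 mm wide, 34 mm tall, face upright). With the arm in its working place and the pad free it is at fixture (-38, 0, 33) mm and faces the fixture's -x; pressing moves it along +x. Its axes are the stop arm's: at the working place those of the fixture
- housing: white plastic block 58 mm long (x), 44 wide (y), 40 tall, two steel studs (6 mm thick, 12 high, at x -14 and +14 mm) on top, a round nose (22 mm diameter, 14 long, axis 21 mm above the underside) on its +x end; about 0.15 kg. Origin: centre of the underside, x towards the nose, z up. Starts upright on the robot's right, in one of three places shared with the other white parts
- nose (a point): centre of the flat tip of the housing's nose, at housing (43, 0, 21) mm; axes as the housing's
- round_cap: bystander: white round cap, 64 mm diameter, 32 mm tall, three steel studs 30 mm high on it; origin under its centre
- flat_housing: bystander: white flat housing without a nose, 62 x 50 mm, 30 mm tall, one stud of 12 mm on it; origin under its centre
- screwdriver: bystander: screwdriver, 200 mm long, lying on the bench to the robot's left; origin under its middle
- tin: bystander: small open steel cup, 60 mm diameter, 45 mm tall, on the robot's right; origin under its centre
- glue_jar: bystander: jar, 52 mm diameter, 70 mm tall, far on the left; origin under its centre
There are look-alikes about, which are no part of the job. Leave any blue or pink look-alike of the housing alone.

How it is judged:
By the outcome, as a careful person would: the job done as asked, in the order asked, and still so for the second after the job is handed in, while the arm keeps its last pose, push and grip.
It also fails if it takes over 59 s, if anything falls off the work surface, if the arm or the gripper's body presses on something with over 40 N, if the wrist force passes 120 N, or if a joint passes its speed limit or range.

## Working session

There is one attempt and no reset: what is moved stays moved. The work goes in short steps, Python scripts to look and compute and a tool call to move; the robot and the scene stay as the last step left them, time stands still between calls to the robot, and variables do not carry over. Pictures are saved under pics/ and viewed, and the job is handed in when it is done.

Besides the shell and the picture viewer there is one more tool, called after "Emit:" by a JSON object that holds its "fn" and its "kwargs", one argument or row to a line. move_arm: Moves the arm, as the interface text tells. Its arguments: {"type":"object","properties":{"rows":{"type":"array"}},"required":["rows"]}

```bash
ls; mkdir -p pics
python3 - <<'E'
from cell import bot
import cv2,numpy as np
for n in ("scene","top","wrist"):
    d=bot.get_image(n)
    cv2.imwrite(f"pics/{n}0.png",d["pixels"][:,:,::-1])
    print(n,{k:(np.round(v,4).tolist() if k!="pixels" else 0) for k,v in d.items()})
s=bot.observe();print(s)
E
```

```text
pics
scene {'pixels': 0, 'fx': 586.1916, 'fy': 586.1916, 'cx': 315.4839, 'cy': 243.9416, 'xyz': [1.051, 0.3638, 1.0767], 'rotation': [0.1362, 0.253, 0.842, 0.4566]}
top {'pixels': 0, 'fx': 570.875, 'fy': 570.875, 'cx': 320.1526, 'cy': 238.7871, 'xyz': [0.3149, 0.0261, 1.4711], 'rotation': [-0.0345, 0.0352, 0.7068, -0.7057]}
wrist {'pixels': 0, 'fx': 371.6483, 'fy': 371.6483, 'cx': 319.7752, 'cy': 237.9748, 'xyz': [0.3063, -0.4647, 0.3738], 'rotation': [-0.1318, 0.0843, -0.5292, 0.834]}
{'time_s': 0.15, 'qpos': array([-1.34627143e+00,  3.81092412e-01,  1.29804078e+00, -2.19001077e-06,
        1.46358256e+00, -2.15308100e-01]), 'joint_vel': array([-0.00010239, -0.00428936, -0.00238938,  0.00025313, -0.00012516,
        0.00100321]), 'joint_torque': array([ 2.69994307e-03, -4.48622811e+01, -2.31343693e+01, -1.06291182e-04,
        3.82788639e-03, -1.22603674e-05]), 'tcp_pos': array([ 0.23412818, -0.49744218,  0.23084159]), 'eef_rot': array([ 9.75915489e-01,  2.18148214e-01, -3.67647973e-06, -5.61539516e-04]), 'force': array([ 0.7247872 , -0.15125647, -0.63415245]), 'moment': array([-0.03019021,  0.00817699, -0.01481581]), 'grip_width': 0.08553973236016452}
```

View pics/scene0.png

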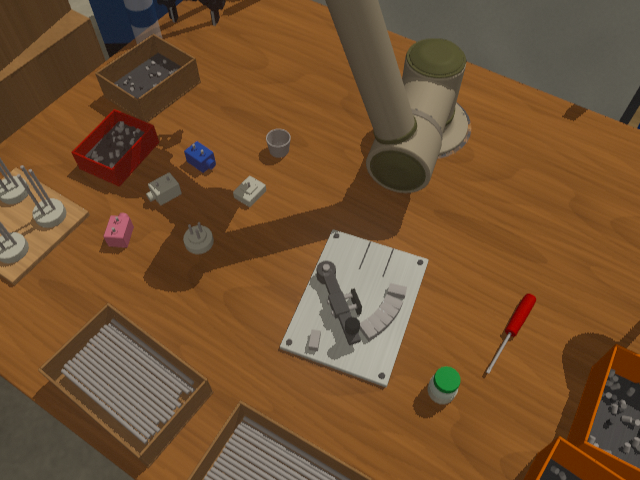

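View pics/top0.png

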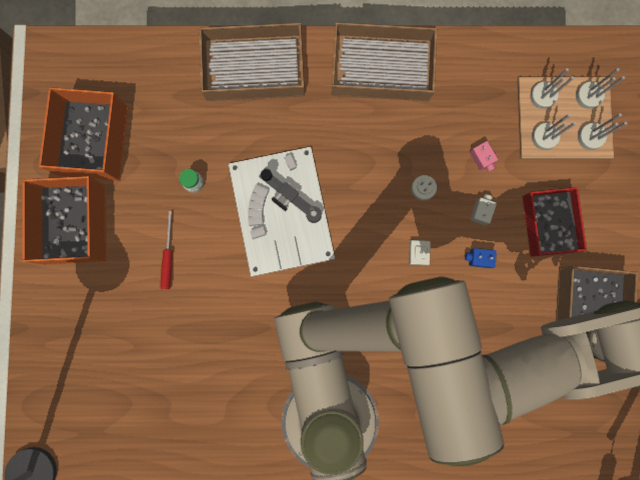

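View pics/wrist0.png

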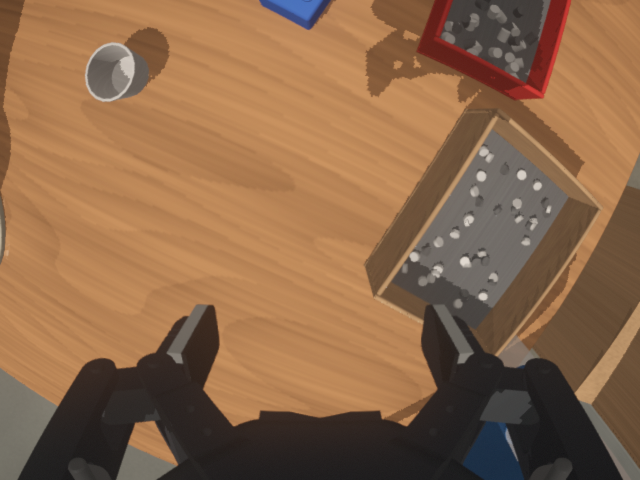

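The top view shows the fixture plate around (282,210) with the knob at (266,174) and the pivot at (315,214).

Candidates for the white nosed housing, top view:
- (484,209): white-grey block in shadow, with two studs and a nose
- (420,252): flat housing, one stud
- (424,187): round cap
- (481,258): blue look-alike
- (484,155): pink look-alike

I'll crop closely to check the choice.

```bash
cat > h.py <<'E'
import numpy as np,cv2
from scipy.spatial.transform import Rotation as R
from cell import bot
def ray(d,u,v):
    x=(u-d["cx"])/d["fx"];y=(v-d["cy"])/d["fy"]
    return R.from_quat(d["rotation"]).apply([x,-y,-1.])
def wray(d,u,v):
    x=(u-d["cx"]);y=(v-d["cy"]);r=np.hypot(x,y)+1e-9;t=r/d["fx"]
    return R.from_quat(d["rotation"]).apply([x/r*np.sin(t),-y/r*np.sin(t),-np.cos(t)])
def onz(d,u,v,z,w=False):
    r=(wray if w else ray)(d,u,v);p=np.array(d["xyz"]);return p+r*(z-p[2])/r[2]
def proj(d,P,w=False):
    q=R.from_quat(d["rotation"]).inv().apply(np.array(P)-d["xyz"]);x,y,z=q[...,0],-q[...,1],-q[...,2]
    if w:
        r=np.hypot(x,y);t=np.arctan2(r,z);return np.stack([d["cx"]+d["fx"]*t*x/r,d["cy"]+d["fx"]*t*y/r],-1)
    return np.stack([d["cx"]+d["fx"]*x/z,d["cy"]+d["fy"]*y/z],-1)
E
python3 - <<'E'
import cv2
t=cv2.imread("pics/top0.png");s=cv2.imread("pics/scene0.png")
a=cv2.resize(t[140:285,220:340],None,fx=5,fy=5,interpolation=cv2.INTER_CUBIC)[:600]
b=cv2.resize(t[140:275,400:510],None,fx=4,fy=4,interpolation=cv2.INTER_CUBIC)
c=cv2.resize(s[140:260,95:275],None,fx=4,fy=4,interpolation=cv2.INTER_CUBIC)
e=cv2.resize(s[225:390,275:435],None,fx=3.6,fy=3.6,interpolation=cv2.INTER_CUBIC)
for n,i in zip("abce",(a,b,c,e)): cv2.imwrite(f"pics/crop_{n}.png",i);print(i.shape)
E
```

```text
(600, 600, 3)
(540, 440, 3)
(480, 720, 3)
(594, 576, 3)
```

View pics/crop_a.png

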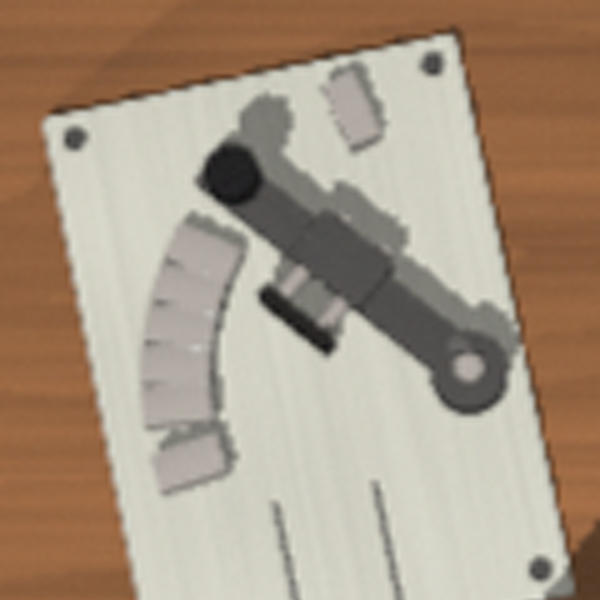

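View pics/crop_c.png

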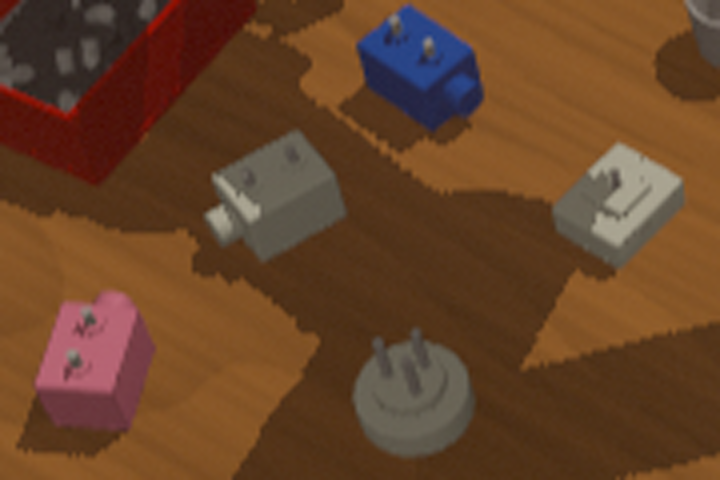

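View pics/crop_e.png

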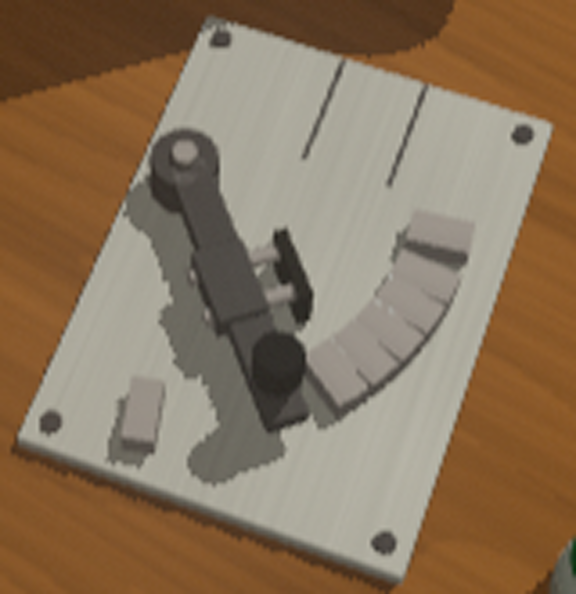

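View pics/crop_b.png

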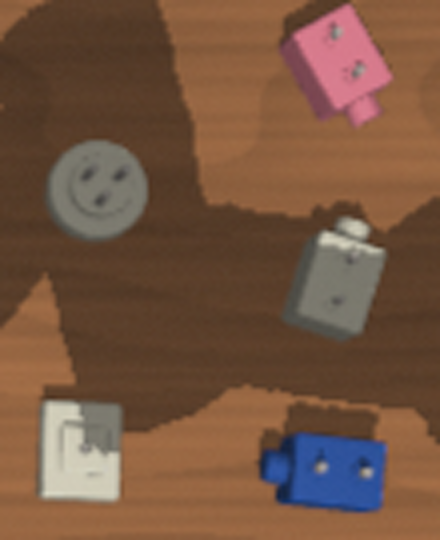

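Crop b shows the white block at crop (335,285), which is top-view pixel (484,211). It has two studs and a round nose pointing +x, so it is the terminal housing. The blue and pink blocks are look-alikes. Crop a shows the fixture with the arm parked, the knob at crop (232,172) and the pivot at (468,368). Next I measure them.

```bash
cat > meas.py <<'E'
from h import *
def plate(d):
    im=d["pixels"].astype(int);hsv=cv2.cvtColor(d["pixels"],cv2.COLOR_RGB2HSV)
    m=((hsv[...,1]<60)&(hsv[...,2]>80)).astype(np.uint8)
    n,l,s,c=cv2.connectedComponentsWithStats(m)
    k=[i for i in range(1,n) if 5000<s[i,4]<60000]
    return m,l,s,k
E
python3 - <<'E'
from meas import *
for n in("top","scene"):
    d=bot.get_image(n)
    m,l,s,k=plate(d);print(n,[(s[i].tolist()) for i in k])
    px=(284,200) if n=="top" else (355,300)
    i=min(k,key=lambda i:np.hypot(s[i,0]+s[i,2]/2-px[0],s[i,1]+s[i,3]/2-px[1]))
    h=cv2.convexHull(np.argwhere(l==i)[:,::-1].astype(np.int32))
    # map hull to world plane z=.012 then minAreaRect
    P=np.array([onz(d,u,v,.012)[:2] for u,v in h[:,0]],np.float32)
    r=cv2.minAreaRect(P*1000);print(n,r,np.round(cv2.boxPoints(r),1).tolist())
E
```

```text
top [[0, 0, 640, 480, 18688], [229, 147, 106, 130, 9503], [275, 282, 206, 198, 15621], [497, 308, 143, 111, 8676], [408, 354, 100, 109, 7990]]
top ((532.871337890625, 125.89935302734375), (301.0679931640625, 220.67474365234375), 11.893031120300293) [[362.79998779296875, 202.8000030517578], [408.29998779296875, -13.100000381469727], [702.9000244140625, 49.0], [657.4000244140625, 264.8999938964844]]
scene [[378, 0, 262, 121, 19264], [280, 230, 148, 157, 12908], [61, 323, 133, 121, 6870]]
scene ((534.66552734375, 126.61371612548828), (303.10821533203125, 219.09947204589844), 11.921192169189453) [[363.79998779296875, 202.5], [409.0, -11.899999618530273], [705.5999755859375, 50.70000076293945], [660.2999877929688, 265.1000061035156]]
```

```bash
cat >> meas.py <<'E'
yaw=np.radians(11.9);O=np.array([.5031,.1249,0])
RF=R.from_euler('z',yaw)
def f2w(p): return O+RF.apply(np.array(p)/1000)
def w2f(p): return RF.inv().apply(np.array(p)-O)*1000
E
python3 - <<'E'
from meas import *
d=bot.get_image("top");s=bot.get_image("scene")
im=d["pixels"];g=im.max(2)
# knob: dark blob in top
for nm,dd,(u0,v0,u1,v1) in (("top",d,(240,155,290,200)),("scene",s,(335,300,375,350))):
    g=dd["pixels"].max(2)[v0:v1,u0:u1]
    m=(g<45).astype(np.uint8);n,l,st,c=cv2.connectedComponentsWithStats(m)
    for i in range(1,n):
        if st[i,4]>15: print(nm,st[i].tolist(),(c[i]+[u0,v0]).round(1))
kt=(266.3,174.4)
for z in (.073,.086): 
    p=onz(d,*kt,z);f=w2f(p);q=f-[0,-85,0];print(z,p.round(4),f.round(1),"r",np.hypot(*q[:2]).round(1),"swing",np.arctan2(q[0],q[1]).round(3))
# pivot check: boss top
print("piv px",proj(d,f2w([0,-85,52])),"seen", (220+468/5,140+368/5))
# scribed
for y in(26,-26): print([w2f(onz(d,*p,.012)).round(1).tolist() for p in ((220+275/5,140+505/5),(220+375/5,140+484/5))])
# housing
for nm,dd,(u0,v0,u1,v1) in (("top",d,(468,188,502,230)),("scene",s,(140,165,190,215))):
    hsv=cv2.cvtColor(dd["pixels"],cv2.COLOR_RGB2HSV)[v0:v1,u0:u1]
    m=((hsv[...,1]<70)&(hsv[...,2]>50)).astype(np.uint8)
    n,l,st,c=cv2.connectedComponentsWithStats(m)
    cv2.imwrite(f"pics/m_{nm}.png",cv2.resize(np.hstack([m*255]),None,fx=8,fy=8,interpolation=cv2.INTER_NEAREST))
    cv2.imwrite(f"pics/z_{nm}.png",cv2.resize(dd["pixels"][v0:v1,u0:u1,::-1],None,fx=12,fy=12,interpolation=cv2.INTER_CUBIC)); print(st)
E
```

```text
top [21, 15, 11, 11, 95] [266.1 174.9]
scene [13, 29, 11, 6, 30] [353.  331.1]
0.073 [0.6144 0.1583 0.073 ] [115.8   9.7  73. ] r 149.6 swing 0.885
0.086 [0.6116 0.157  0.086 ] [112.8   9.1  86. ] r 146.9 swing 0.876
piv px [313.24145984 212.86481935] seen (313.6, 213.6)
[[-45.2, 25.3, 12.0], [-45.2, -27.1, 12.0]]
[[-45.2, 25.3, 12.0], [-45.2, -27.1, 12.0]]
[[  0   0  34  42 893]
 [  3   6  26  31 535]]
[[   0    0   50   50 1812]
 [   6    8   35   32  688]]
```

View pics/z_top.png

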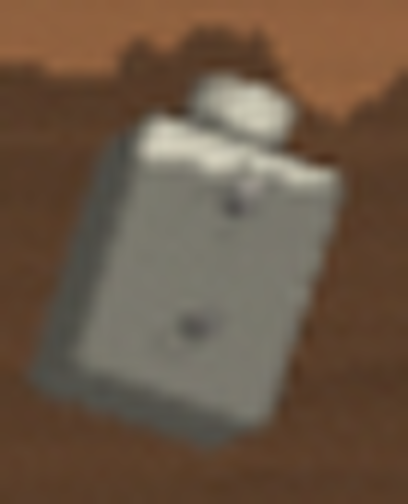

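View pics/z_scene.png

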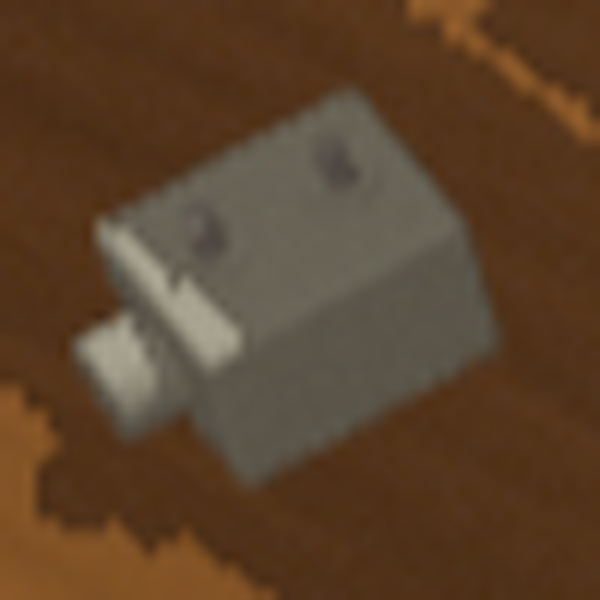

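Fixture origin is about (0.503, 0.125) with yaw 11.9°, and the two views agree to 2–3 mm. The knob is about (0.614, 0.159) at swing ≈0.88. I'll move over the knob with the jaws tangential to the arm.

Emit:
{"fn": "move_arm", "kwargs": {
  "rows": [
    [0.01,0.017,0,0,0,0.02,1],
    [0.025,0.043,0,0,0,0.04,1],
    [0.045,0.078,0,0,0,0.07,1],
    [0.065,0.112,0,0,0,0.1,1],
    [0.085,0.147,0,0,0,0.13,1],
    [0.105,0.181,0,0,0,0.16,1],
    [0.125,0.216,0,0,0,0.19,1],
    [0.145,0.25,0,0,0,0.22,1],
    [0.165,0.285,0,0,0,0.25,1],
    [0.185,0.32,0,0,0,0.28,1],
    [0.205,0.354,0,0,0,0.3,1],
    [0.225,0.388,0,0,0,0.33,1],
    [0.245,0.423,0,0,0,0.36,1],
    [0.265,0.457,0,0,0,0.38,1],
    [0.285,0.492,0,0,0,0.4,1],
    [0.305,0.526,0,0,0,0.42,1],
    [0.325,0.56,0,0,0,0.44,1],
    [0.345,0.595,0,0,0,0.46,1],
    [0.365,0.63,-0.02,0,0,0.46,1],
    [0.38,0.656,-0.04,0,0,0.46,1]
  ]
}}

```text
time_s: 2.02
tcp_pos: [0.6155, 0.1609, 0.192]
eef_rot: [0.9, 0.435, 0.002, 0.001]
force: [1.1, -0.6, 0.3]
grip_width: 0.0854
```

Run:
```python
from meas import *
s=bot.observe();print(s["time_s"],s["tcp_pos"],s["eef_rot"])
d=bot.get_image("wrist");cv2.imwrite("pics/w1.png",d["pixels"][:,:,::-1])
print(d["xyz"],d["rotation"])
for sw in(.86,.9):
  print(proj(d,f2w([150*np.sin(sw),-85+150*np.cos(sw),86]),True))
```

```text
2.0167 [0.61549997 0.16089121 0.19198512] [9.00242383e-01 4.35385261e-01 1.72196194e-03 6.00330897e-04]
[0.66459941 0.22214997 0.33524585] [-0.14716188  0.0497204  -0.32495712  0.93288485]
[313.84043921 238.62691592]
[322.34945652 238.63863501]
```

View pics/w1.png

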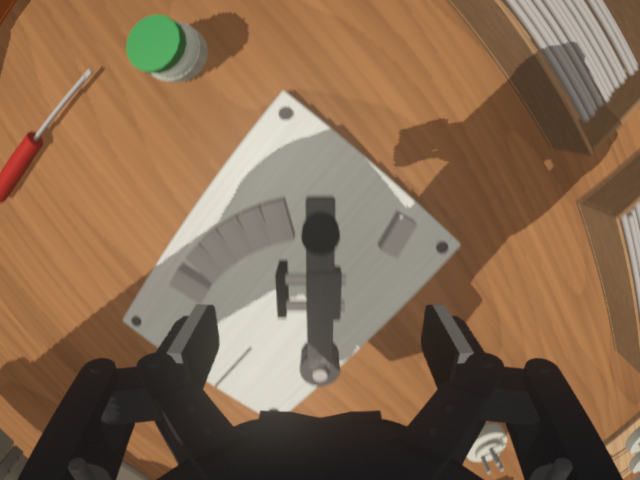

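Run:
```python
from meas import *
d=bot.get_image("wrist")
g=d["pixels"].max(2)[195:270,290:355]
m=(g<38).astype(np.uint8);n,l,st,c=cv2.connectedComponentsWithStats(m)
for i in range(1,n):
    if st[i,4]>30: print(st[i].tolist(),(c[i]+[290,195]).round(1))
cv2.imwrite("pics/w1c.png",cv2.resize(d["pixels"][190:400,260:380,::-1],None,fx=2.8,fy=2.8,interpolation=cv2.INTER_CUBIC))
for uv in((320.5,231),(320.5,233)):
  p=onz(d,*uv,.086,True);f=w2f(p)-[0,-85,0];print(p.round(4),np.hypot(f[0],f[1]),np.arctan2(f[0],f[1]))
p=onz(d,319.5,376,.052,True);print("pivot",p,w2f(p))
```

```text
[0.6188 0.168  0.086 ] 159.94657592477074 0.8681602641532994
[0.6179 0.1669 0.086 ] 158.51779107458958 0.8681051220570846
pivot [0.52356025 0.04866644 0.052     ] [  4.30085601 -78.81420753  52.        ]
```

View pics/w1c.png

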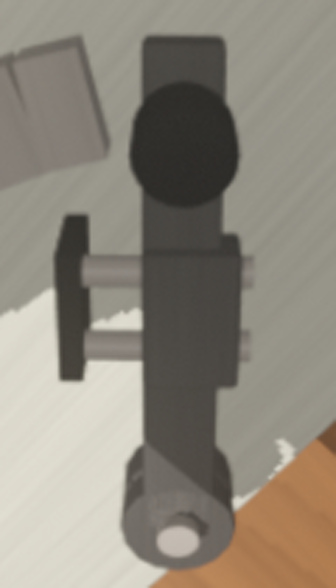

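Run:
```python
from meas import *
d=bot.get_image("wrist")
g=d["pixels"].max(2)
for v in (230,240,250): print(g[v,295:355])
for uv in((325.7,240),(325.7,242)):
  p=onz(d,*uv,.086,True);f=w2f(p)-[0,-85,0];print(p.round(4),np.hypot(f[0],f[1]),np.arctan2(f[0],f[1]))
p=onz(d,324.3,382.9,.052,True);print("pivot",p,w2f(p))
t=R.from_quat(bot.observe()["eef_rot"]).as_matrix();print(t)
```

```text
[103 102 129 146 151 152 153 153 152 150 147 116  73  50  46  47  48  48
  47  48  48  48  47  48  47  46  47  48  47  47  48  49  46  46  48  48
  46  47  47  48  48  48  48  46  47  47  47  52  96 139 151 152 149 148
 148 148 148 149 150 150]
[130 127 118 132 149 152 154 154 154 148 100  58  47  46  47  48  48  47
  47  48  46  46  48  48  48  47  47  47  47  45  48  47  47  46  46  45
  46  45  45  46  46  47  45  47  45  46  47  47  47  70 128 148 150 150
 151 150 149 149 149 148]
[155 154 153 153 154 152 151 150 151 152 151 150 135 103  68  48  46  47
  47  47  47  46  47  46  46  45  46  46  46  45  45  45  45  45  46  46
  46  44  46  46  45  46  46  46  45  50  76 121 143 149 148 149 149 149
 149 151 150 150 150 149]
[0.616  0.1576 0.086 ] 150.06515015963186 0.8960337139689056
[0.6151 0.1565 0.086 ] 148.60586334282564 0.8962950326033288
pivot [0.51958635 0.035072   0.052     ] [ -2.39087077 -91.29705648  52.        ]
[[ 6.19515586e-01  7.84973091e-01 -4.20545731e-03]
 [ 7.84979183e-01 -6.19522062e-01 -3.11495952e-04]
 [-2.84988952e-03 -3.10821984e-03 -9.99991109e-01]]
```

Emit:
{"fn": "move_arm", "kwargs": {
  "rows": [
    [0.0015,-0.001,-0.02,0,0,0,1],
    [0.0015,-0.001,-0.05,0,0,0,1],
    [0.0015,-0.001,-0.08,0,0,0,1],
    [0.0015,-0.001,-0.105,0,0,0,1],
    [0.0015,-0.001,-0.125,0,0,0,1],
    [0.0015,-0.001,-0.136,0,0,0,1],
    [0.0015,-0.001,-0.136,0,0,0,1],
    [0.0015,-0.001,-0.136,0,0,0,0],
    [0.0015,-0.001,-0.136,0,0,0,0],
    [0.0015,-0.001,-0.136,0,0,0,0],
    [0.0015,-0.001,-0.136,0,0,0,0],
    [0.0015,-0.001,-0.136,0,0,0,0],
    [0.0015,-0.001,-0.136,0,0,0,0]
  ]
}}

```text
time_s: 3.25
tcp_pos: [0.6161, 0.1574, 0.0565]
eef_rot: [0.9, 0.435, 0.001, 0.0]
force: [-1.7, -0.1, 5.8]
grip_width: 0.0258
```

Run:
```python
from meas import *
s=bot.observe();print(s["time_s"],s["tcp_pos"],s["eef_rot"],s["force"],s["grip_width"])
d=bot.get_image("wrist");cv2.imwrite("pics/w2.png",d["pixels"][:,:,::-1])
```

```text
3.25 [0.61607235 0.15737236 0.05648084] [9.00473351e-01 4.34910298e-01 7.92268171e-04 3.85372112e-04] [-1.65716002 -0.13933347  5.81128456] 0.02576798584251229
```

View pics/w2.png

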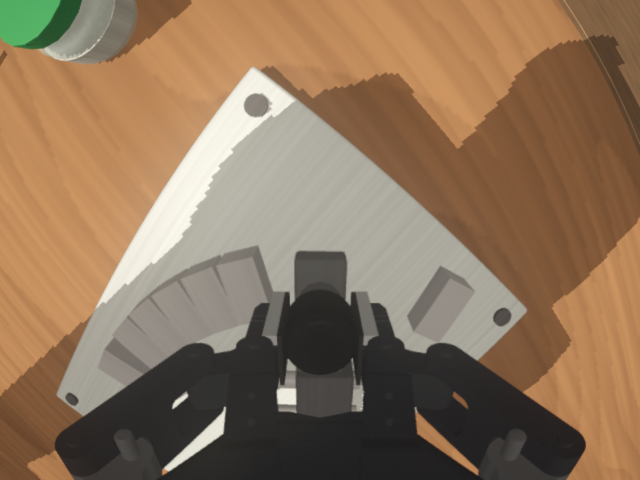

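Emit:
{"fn": "move_arm", "kwargs": {
  "rows": [
    [0,0,0.004,0,0,0,0],
    [0,0,0.008,0,0,0,0],
    [0,0,0.012,0,0,0,0],
    [0,0,0.0145,0,0,0,0],
    [0,0,0.0145,0,0,0,0],
    [0,0,0.0145,0,0,0,0],
    [0,0,0.0145,0,0,0,0]
  ]
}}

```text
time_s: 3.88
tcp_pos: [0.6156, 0.1575, 0.0694]
eef_rot: [0.9, 0.435, -0.0, -0.0]
force: [3.7, 3.1, -7.8]
grip_width: 0.0258
```

Run:
```python
from meas import *
s=bot.observe();print(s["time_s"],s["tcp_pos"],s["eef_rot"],s["force"],s["grip_width"])
d=bot.get_image("scene");cv2.imwrite("pics/s3.png",cv2.resize(d["pixels"][270:370,290:430,::-1],None,fx=5,fy=5,interpolation=cv2.INTER_CUBIC))
d=bot.get_image("wrist");cv2.imwrite("pics/w3.png",d["pixels"][200:440,160:480,::-1])
```

```text
3.8833 [0.61559766 0.15748505 0.06944269] [ 9.00482601e-01  4.34891992e-01 -1.10532620e-04 -1.70014418e-04] [ 3.6824148   3.068636   -7.81893906] 0.025822721533290956
```

View pics/s3.png

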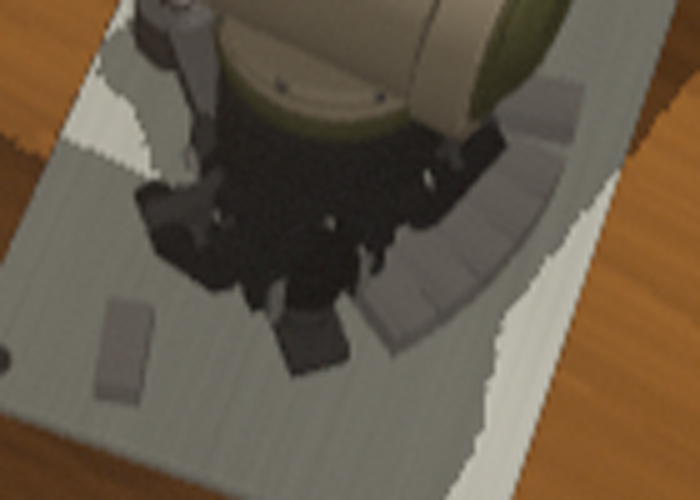

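View pics/w3.png

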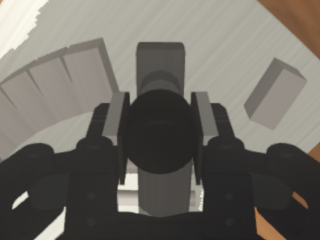

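Knob lifted 12.9 mm and the pull-down is 7.8 N, as the spring should give. I compute the arc about the pivot next.

Run:
```python
import numpy as np
P=np.array([.5206,.0417]);K=np.array([.6155,.158]);r=.150
v=K-P;print(np.hypot(*v));s0=np.pi/2+np.radians(11.9)-np.arctan2(v[1],v[0]);print(s0)
for s in np.arange(.85,-.06,-.05):
    a=np.pi/2+np.radians(11.9)-s
    q=P+np.hypot(*v)*np.array([np.cos(a),np.sin(a)])-K
    print(round(s,2),np.round(q,4).tolist(),round(s0-s,3))
```

```text
0.15010562947471362
0.8921112336615459
0.85 [-0.005, 0.0039] 0.042
0.8 [-0.0111, 0.0082] 0.092
0.75 [-0.0174, 0.0123] 0.142
0.7 [-0.024, 0.016] 0.192
0.65 [-0.0307, 0.0194] 0.242
0.6 [-0.0375, 0.0224] 0.292
0.55 [-0.0445, 0.0251] 0.342
0.5 [-0.0516, 0.0274] 0.392
0.45 [-0.0589, 0.0294] 0.442
0.4 [-0.0662, 0.031] 0.492
0.35 [-0.0736, 0.0323] 0.542
0.3 [-0.0811, 0.0332] 0.592
0.25 [-0.0886, 0.0337] 0.642
0.2 [-0.0961, 0.0338] 0.692
0.15 [-0.1036, 0.0336] 0.742
0.1 [-0.111, 0.0329] 0.792
0.05 [-0.1185, 0.0319] 0.842
-0.0 [-0.1259, 0.0306] 0.892
-0.05 [-0.1332, 0.0288] 0.942
```

Emit:
{"fn": "move_arm", "kwargs": {
  "rows": [
    [0,0,0.001,0,0,0,0],
    [-0.005,0.0039,0.001,0,0,0.042,0],
    [-0.0111,0.0082,0.001,0,0,0.092,0],
    [-0.0174,0.0123,0.001,0,0,0.142,0],
    [-0.024,0.016,0.001,0,0,0.192,0],
    [-0.0307,0.0194,0.001,0,0,0.242,0],
    [-0.0375,0.0224,0.001,0,0,0.292,0],
    [-0.0445,0.0251,0.001,0,0,0.342,0],
    [-0.0516,0.0274,0.001,0,0,0.392,0],
    [-0.0516,0.0274,0.001,0,0,0.392,0]
  ]
}}

```text
time_s: 4.82
tcp_pos: [0.5628, 0.1852, 0.0708]
eef_rot: [0.798, 0.603, -0.001, -0.0]
force: [1.3, 2.8, -7.7]
grip_width: 0.0262
```

Run:
```python
from meas import *
s=bot.observe();print(s["time_s"],s["tcp_pos"],s["force"],s["moment"],s["grip_width"]); f=w2f(s["tcp_pos"])-[0,-85,0];print(np.hypot(f[0],f[1]),np.arctan2(f[0],f[1]))
d=bot.get_image("wrist");cv2.imwrite("pics/w4.png",d["pixels"][160:460,120:520,::-1])
```

```text
4.8167 [0.56276647 0.18519718 0.07083106] [ 1.28985978  2.79708608 -7.73608492] [ 0.40260342 -0.29144868  0.14648996] 0.02624972453363106
149.5308412667928 0.4933729987108153
```

View pics/w4.png

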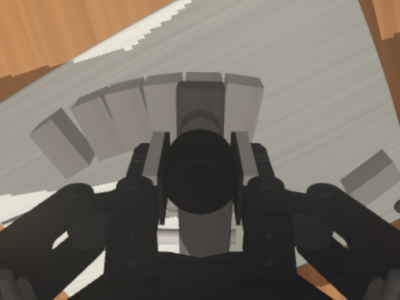

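Arm is swinging freely over the blocks with small forces. I continue to swing ≈0.05, then creep to the dead stop.

Emit:
{"fn": "move_arm", "kwargs": {
  "rows": [
    [-0.0073,0.002,0,0,0,0.05,0],
    [-0.0146,0.0036,0,0,0,0.1,0],
    [-0.022,0.0049,0,0,0,0.15,0],
    [-0.0295,0.0058,0,0,0,0.2,0],
    [-0.037,0.0063,0,0,0,0.25,0],
    [-0.0445,0.0064,0,0,0,0.3,0],
    [-0.052,0.0062,0,0,0,0.35,0],
    [-0.0594,0.0055,0,0,0,0.4,0],
    [-0.0632,0.005,0,0,0,0.425,0],
    [-0.0669,0.0045,0,0,0,0.45,0],
    [-0.0691,0.0042,0,0,0,0.465,0],
    [-0.0713,0.0038,0,0,0,0.48,0],
    [-0.0728,0.0035,0,0,0,0.49,0],
    [-0.0728,0.0035,0,0,0,0.49,0]
  ]
}}

```text
time_s: 6.03
tcp_pos: [0.491, 0.1882, 0.0708]
eef_rot: [0.629, 0.778, -0.0, -0.0]
force: [-0.7, 4.1, -7.8]
grip_width: 0.0259
```

```bash
cat > ob.py <<'E'
from meas import *
s=bot.observe();print(s["time_s"],s["tcp_pos"].round(4),"F fixture",RF.inv().apply(s["force"]).round(2),s["moment"].round(2),s["grip_width"]); f=w2f(s["tcp_pos"]);print("tcp in fixture",f.round(1),"tool y yaw deg",np.degrees(np.arctan2(*R.from_quat(s["eef_rot"]).as_matrix()[[1,0],1])).round(2));f=f-[0,-85,0];print(np.hypot(f[0],f[1]),np.arctan2(f[0],f[1]))
E
python3 ob.py
python3 - <<'E'
from meas import *
d=bot.get_image("wrist");cv2.imwrite("pics/w5.png",d["pixels"][160:460,120:520,::-1])
E
```

```text
6.0333 [0.491  0.1882 0.0708] F fixture [ 0.14  4.14 -7.81] [0.61 0.04 0.05] 0.02587112733591343
tcp in fixture [ 1.2 64.4 70.8] tool y yaw deg 12.1
149.41558427865058 0.007883106453394515
```

View pics/w5.png

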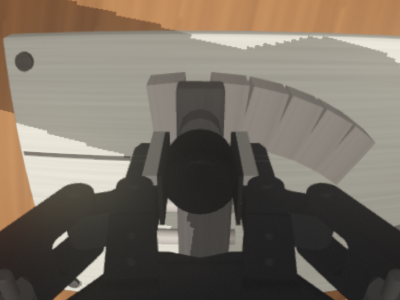

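No stop force yet. I creep on in small steps.

Emit:
{"fn": "move_arm", "kwargs": {
  "rows": [
    [-0.0005,-0.0001,0,0,0,0,0],
    [-0.001,-0.0002,0,0,0,0,0],
    [-0.0015,-0.0003,0,0,0,0,0],
    [-0.0015,-0.0003,0,0,0,0,0]
  ]
}}

```text
time_s: 6.42
tcp_pos: [0.4901, 0.188, 0.0709]
eef_rot: [0.629, 0.778, 0.0, 0.0]
force: [1.1, 4.0, -8.1]
grip_width: 0.0259
```

```bash
python3 ob.py
```

```text
6.4167 [0.4901 0.188  0.0709] F fixture [ 1.89  3.69 -8.06] [ 0.66 -0.26  0.28] 0.025899705939742602
tcp in fixture [ 0.2 64.4 70.9] tool y yaw deg 12.1
149.41703817360886 0.0016031529005911698
```

Emit:
{"fn": "move_arm", "kwargs": {
  "rows": [
    [-0.0005,-0.0001,0,0,0,0,0],
    [-0.001,-0.0002,0,0,0,0,0],
    [-0.0015,-0.0003,0,0,0,0,0],
    [-0.0015,-0.0003,0,0,0,0,0]
  ]
}}

```text
time_s: 6.75
tcp_pos: [0.4889, 0.1878, 0.0711]
eef_rot: [0.629, 0.778, 0.001, 0.001]
force: [3.7, 5.3, -9.0]
grip_width: 0.0264
```

```bash
python3 ob.py
```

```text
6.75 [0.4889 0.1878 0.0711] F fixture [ 4.71  4.38 -9.  ] [ 0.74 -0.56  0.45] 0.026377703722190057
tcp in fixture [-0.9 64.4 71.1] tool y yaw deg 12.12
149.43217777838558 -0.006286159580065514
```

Stop force is building (4.7 N), so the arm is at its dead stop. I lower the plunger there while still gripped.

Emit:
{"fn": "move_arm", "kwargs": {
  "rows": [
    [0.0005,0.0001,-0.003,0,0,0,0],
    [0.0005,0.0001,-0.006,0,0,0,0],
    [0.0005,0.0001,-0.009,0,0,0,0],
    [0.0005,0.0001,-0.012,0,0,0,0],
    [0.0005,0.0001,-0.0142,0,0,0,0],
    [0.0005,0.0001,-0.0142,0,0,0,0]
  ]
}}

```text
time_s: 7.25
tcp_pos: [0.4892, 0.1878, 0.0567]
eef_rot: [0.629, 0.778, 0.0, 0.0]
force: [2.9, 4.1, -3.9]
grip_width: 0.0259
```

```bash
python3 ob.py
```

```text
7.25 [0.4892 0.1878 0.0567] F fixture [ 3.66  3.42 -3.89] [ 0.68 -0.52  0.46] 0.02592481743057558
tcp in fixture [-0.7 64.4 56.7] tool y yaw deg 12.09
149.41749897272263 -0.0045468836934103255
```

The remaining force of −3.9 N matches the spring at the bottom, so the pin is in the notch. Releasing and rising, then a look.

Emit:
{"fn": "move_arm", "kwargs": {
  "rows": [
    [0,0,0,0,0,0,1],
    [0,0,0,0,0,0,1],
    [0,0,0.001,0,0,0,1],
    [0,0,0.002,0,0,0,1],
    [0,0,0.01,0,0,0,1],
    [0,0,0.03,0,0,0,1],
    [0,0,0.06,0,0,0,1],
    [0,0,0.1,0,0,0,1],
    [-0.02,0,0.14,0,0,0,1],
    [-0.04,0,0.16,0,0,0,1],
    [-0.04,0,0.16,0,0,0,1]
  ]
}}

```text
time_s: 8.17
tcp_pos: [0.4476, 0.1882, 0.2222]
eef_rot: [0.628, 0.778, 0.003, 0.003]
force: [0.4, -0.1, 0.0]
grip_width: 0.0853
```

```bash
python3 ob.py
python3 - <<'E'
from meas import *
d=bot.get_image("wrist");cv2.imwrite("pics/w6.png",d["pixels"][:,:,::-1])
for n,p in dict(knob=[0,65,86],pivot=[0,-85,52],padtop=[-38,0,50],bed=[-80,0,12],knobhigh=[0,65,97]).items(): print(n,proj(d,f2w(p),True).round(1))
s=bot.get_image("scene");cv2.imwrite("pics/s6.png",cv2.resize(s["pixels"][225:390,275:435,::-1],None,fx=3.6,fy=3.6,interpolation=cv2.INTER_CUBIC))
E
```

```text
8.1667 [0.4476 0.1882 0.2222] F fixture [ 0.33 -0.22  0.02] [ 0.03  0.01 -0.02] 0.08532594176376294
tcp in fixture [-41.3  73.4 222.2] tool y yaw deg 12.14
163.6851329717747 -0.2548808473284576
knob [370.1 233. ]
pivot [357.2 361. ]
padtop [321.2 287.7]
bed [280.2 271.6]
knobhigh [372.1 237.3]
```

View pics/w6.png

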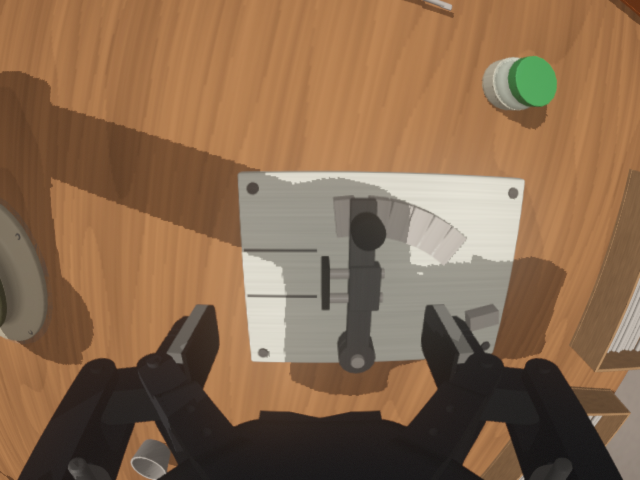

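View pics/s6.png

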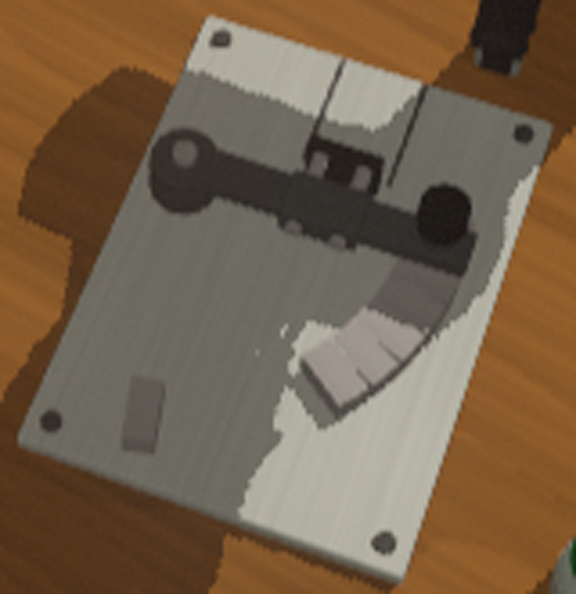

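Arm points along fixture +y and the knob is down at (368,231), against a prediction of (370,233). Refining the fixture frame from this wrist view.

Run:
```python
from meas import *
d=bot.get_image("wrist");im=d["pixels"]
cv2.imwrite("pics/w7.png",cv2.resize(im[235:320,240:400,::-1],None,fx=5,fy=5,interpolation=cv2.INTER_CUBIC))
cv2.imwrite("pics/w7b.png",cv2.resize(im[160:370,230:530,::-1],None,fx=2.6,fy=2.6,interpolation=cv2.INTER_CUBIC))
for y in(26,-26):
  for x in(-115,-60): print(x,y,proj(d,f2w([x,y,12]),True).round(1))
for x,y in((-120,105),(180,105),(-120,-115),(180,-115)):print(x,y,proj(d,f2w([x,y,12]),True).round(1))
# dark lines rows at columns
g=im.max(2).astype(int)
for u in(255,270,285,300):
  for lo,hi in((240,262),(286,306)):
    c=g[lo:hi,u];b=np.median(c);w=np.clip(b-c-15,0,None);v=(w*np.arange(lo,hi)).sum()/w.sum();print(u,round(v,1),w2f(onz(d,u,v,.012,True)).round(1))
```

```text
-115 26 [245.  248.7]
-60 26 [299.3 248.9]
-115 -26 [248.5 294.8]
-60 -26 [300.1 295.5]
-120 105 [236.  170.8]
180 105 [527.9 177.7]
-120 -115 [250.6 361.7]
180 -115 [494.6 354.2]
255 250.8 [-104.9   23.8   12. ]
255 296.7 [-108.1  -28.1   12. ]
270 250.8 [-89.5  23.9  12. ]
270 296.9 [-91.9 -28.1  12. ]
285 250.8 [-74.3  23.9  12. ]
285 297.2 [-76.  -28.2  12. ]
300 250.8 [-59.3  24.   12. ]
300 297.3 [-60.1 -28.2  12. ]
```

View pics/w7.png

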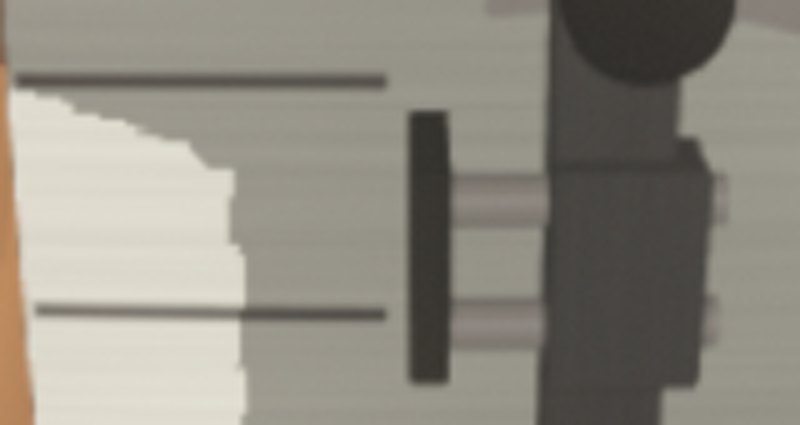

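View pics/w7b.png

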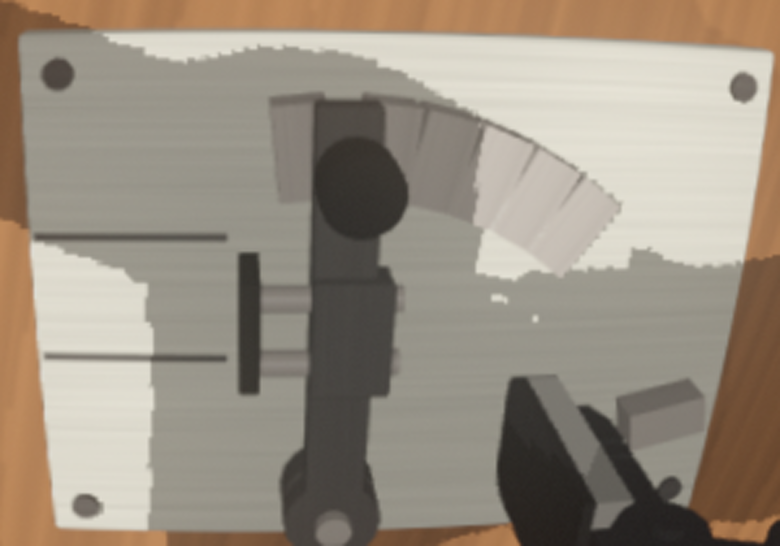

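Run:
```python
from meas import *
d=bot.get_image("wrist")
print(w2f(d["xyz"]))
for y in(-22,22):
  for z in (16,50): print(y,z,proj(d,f2w([-38,y,z]),True).round(1), proj(d,f2w([-30,y,z]),True).round(1))
t=bot.get_image("top");s=bot.get_image("scene")
cv2.imwrite("pics/t8.png",cv2.resize(t["pixels"][145:280,225:340,::-1],None,fx=4.4,fy=4.4,interpolation=cv2.INTER_CUBIC))
# plate refit in both
for n,d,px in(("top",t,(284,200)),("scene",s,(355,300))):
    for y in (26,-26): print(n,y,[proj(d,f2w([x,y,12])).round(1).tolist() for x in(-115,-55)])
```

```text
[-40.56187716 151.13146127 359.68760946]
-22 16 [321.5 294.3] [329.2 294.3]
-22 50 [321.7 310.4] [330.1 310.4]
22 16 [321.7 254.5] [329.8 254.5]
22 50 [321.9 267.7] [330.8 267.7]
top 26 [[280.2, 267.7], [275.5, 244.8]]
top -26 [[300.1, 263.4], [295.4, 240.6]]
scene 26 [[392.5, 249.5], [384.1, 271.8]]
scene -26 [[369.6, 242.3], [360.8, 264.2]]
```

View pics/t8.png

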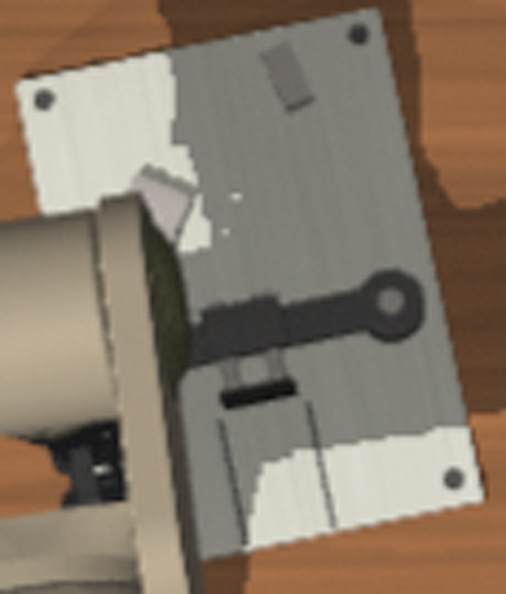

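Arm confirmed in working place in the top view. Frame biases between cameras are within ±2 mm, so I'll do the final centring by relative measurement. Now the housing.

Run:
```python
from meas import *
t=bot.get_image("top");s=bot.get_image("scene")
T=np.array([(145,125),(340,182),(265,420),(80,362)])/12+[467.6,187.6]
S=np.array([(100,222),(225,370),(462,218),(345,88)])/12+[139.6,164.6]
for n,d,C in(("top",t,T),("scene",s,S)):
    P=np.array([onz(d,*c,.04) for c in C]);print(n,P.mean(0).round(4),[np.linalg.norm(P[i]-P[(i+1)%4]).round(4) for i in range(4)])
    if n=="top": v=P[0]+P[1]-P[2]-P[3]
    else: v=P[0]+P[1]-P[2]-P[3]
    print(np.degrees(np.arctan2(v[1],v[0])))
for n,p in dict(cap=(424,187),flat=(420,252),blue=(481,258),pink=(484,155)).items():print(n,onz(t,*p,.03).round(3))
```

```text
top [ 0.5283 -0.3928  0.04  ] [np.float64(0.0427), np.float64(0.0536), np.float64(0.0406), np.float64(0.0528)]
-17.856885779624267
scene [ 0.5294 -0.3915  0.04  ] [np.float64(0.0459), np.float64(0.0538), np.float64(0.0418), np.float64(0.0534)]
-16.442918397519016
cap [ 0.59  -0.242  0.03 ]
flat [ 0.423 -0.228  0.03 ]
blue [ 0.408 -0.382  0.03 ]
pink [ 0.674 -0.398  0.03 ]
```

Emit:
{"fn": "move_arm", "kwargs": {
  "rows": [
    [0.002,-0.01,0,0,0,-0.05,1],
    [0.005,-0.03,0,0,0,-0.14,1],
    [0.008,-0.06,0,0,0,-0.25,1],
    [0.013,-0.093,0,0,0,-0.37,1],
    [0.018,-0.126,0,0,0,-0.49,1],
    [0.022,-0.16,0,0,0,-0.61,1],
    [0.027,-0.193,0,0,0,-0.73,1],
    [0.031,-0.226,0,0,0,-0.85,1],
    [0.036,-0.26,0,0,0,-0.97,1],
    [0.04,-0.293,0,0,0,-1.09,1],
    [0.045,-0.326,0,0,0,-1.21,1],
    [0.05,-0.36,0,0,0,-1.33,1],
    [0.055,-0.393,0,0,0,-1.45,1],
    [0.06,-0.426,0,0,0,-1.57,1],
    [0.064,-0.46,0,0,0,-1.68,1],
    [0.069,-0.493,0,0,0,-1.79,1],
    [0.073,-0.525,0,0,0,-1.9,1],
    [0.077,-0.55,-0.01,0,0,-2,1],
    [0.08,-0.57,-0.02,0,0,-2.08,1],
    [0.081,-0.58,-0.02,0,0,-2.08,1]
  ]
}}

```text
time_s: 10.23
tcp_pos: [0.529, -0.3943, 0.1931]
eef_rot: [0.989, -0.151, -0.002, -0.001]
force: [0.5, -0.5, -0.5]
grip_width: 0.0851
```

```bash
python3 ob.py
python3 - <<'E'
from meas import *
d=bot.get_image("wrist");cv2.imwrite("pics/w9.png",d["pixels"][:,:,::-1])
cv2.imwrite("pics/w9c.png",cv2.resize(d["pixels"][200:400,220:420,::-1],None,fx=3,fy=3,interpolation=cv2.INTER_CUBIC))
E
python3 ob.py
```

```text
10.2333 [ 0.529  -0.3943  0.1931] F fixture [ 0.37 -0.58 -0.47] [ 0.02  0.05 -0.04] 0.08505426792593719
tcp in fixture [ -81.7 -513.4  193.1] tool y yaw deg -107.36
436.0875924580688 -2.95317845611659
10.2833 [ 0.5292 -0.3949  0.1942] F fixture [-1.38  0.5  -1.01] [ 0.02  0.06 -0.  ] 0.0852003431301982
tcp in fixture [ -81.7 -514.   194.2] tool y yaw deg -107.13
436.7357020371097 -2.9534264613549697
```

View pics/w9.png

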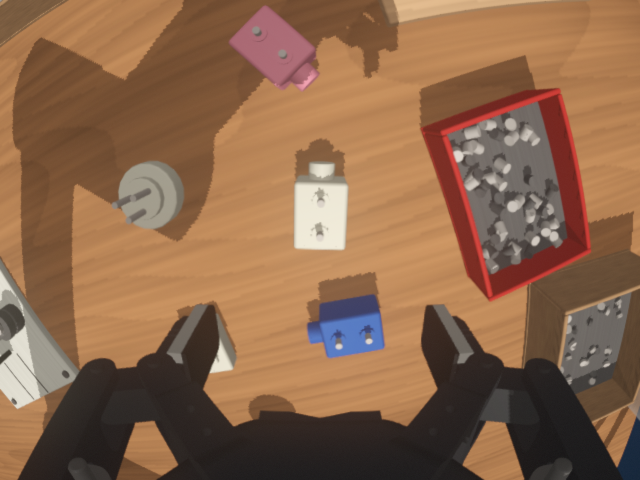

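View pics/w9c.png

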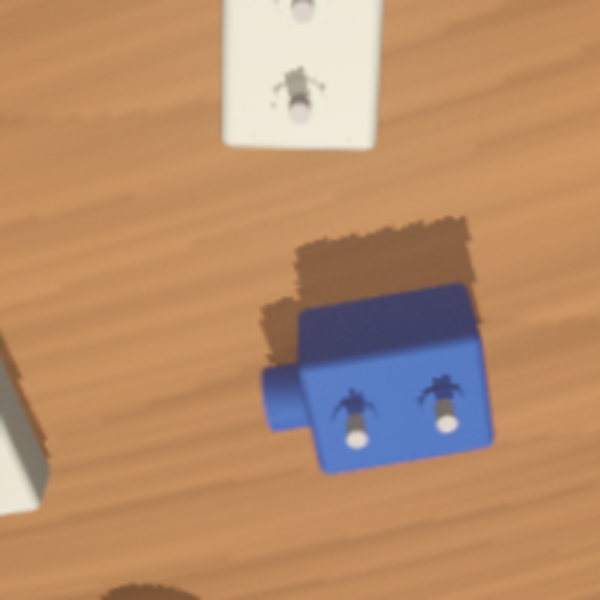

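```bash
cat > hous.py <<'E'
from meas import *
d=bot.get_image("wrist");u0,v0,u1,v1=280,165,365,265
im=d["pixels"];hsv=cv2.cvtColor(im,cv2.COLOR_RGB2HSV)
m=((hsv[...,1]<50)&(hsv[...,2]>190)).astype(np.uint8);mm=np.zeros_like(m);mm[v0:v1,u0:u1]=m[v0:v1,u0:u1]
n,l,st,c=cv2.connectedComponentsWithStats(mm);i=1+st[1:,4].argmax();print(st[i])
cv2.imwrite("pics/hc.png",cv2.resize(im[150:270,260:380,::-1],None,fx=5,fy=5,interpolation=cv2.INTER_CUBIC))
E
python3 hous.py
```

```text
[ 293  184   54   66 3230]
```

View pics/hc.png

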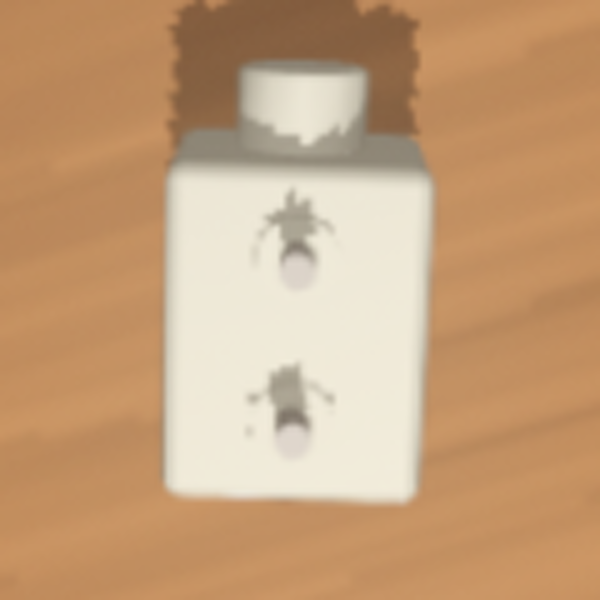

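```bash
python3 - <<'E'
from meas import *
d=bot.get_image("wrist")
C=np.array([(167,166),(432,173),(416,501),(165,494)])/5+[259.6,149.6]
P=np.array([onz(d,*c,.04,True) for c in C]);print(P.mean(0).round(4),[np.linalg.norm(P[i]-P[(i+1)%4]).round(4) for i in range(4)])
v=P[0]+P[1]-P[2]-P[3];print(np.degrees(np.arctan2(v[1],v[0])))
# stud tops z=.052
for c in((297,272),(293,440)): print(onz(d,c[0]/5+259.6,c[1]/5+149.6,.052,True).round(4))
# base of studs nose axis
E
python3 ob.py
```

```text
[ 0.5305 -0.3932  0.04  ] [np.float64(0.0431), np.float64(0.0567), np.float64(0.0429), np.float64(0.0566)]
-18.592967657960862
[ 0.5436 -0.3977  0.052 ]
[ 0.5171 -0.3889  0.052 ]
10.3833 [ 0.5297 -0.3922  0.1963] F fixture [ 0.73 -0.31  0.6 ] [ 0.01 -0.03 -0.01] 0.08510679640547307
tcp in fixture [ -80.6 -511.4  196.3] tool y yaw deg -106.97
433.9914123215415 -2.9548342007319044
```

Stud tops and top-face corners agree: housing centre (0.5304, −0.3933), yaw −18.5°. Descend and grasp across its width.

Emit:
{"fn": "move_arm", "kwargs": {
  "rows": [
    [0.0007,-0.0011,-0.02,0,0,-0.027,1],
    [0.0007,-0.0011,-0.05,0,0,-0.027,1],
    [0.0007,-0.0011,-0.085,0,0,-0.027,1],
    [0.0007,-0.0011,-0.12,0,0,-0.027,1],
    [0.0007,-0.0011,-0.15,0,0,-0.027,1],
    [0.0007,-0.0011,-0.175,0,0,-0.027,1],
    [0.0007,-0.0011,-0.187,0,0,-0.027,1],
    [0.0007,-0.0011,-0.191,0,0,-0.027,1],
    [0.0007,-0.0011,-0.191,0,0,-0.027,1]
  ]
}}

```text
time_s: 11.13
tcp_pos: [0.5309, -0.3928, 0.0062]
eef_rot: [0.987, -0.161, 0.0, 0.0]
force: [-0.7, -0.0, 0.4]
grip_width: 0.0854
```

```bash
python3 ob.py
python3 - <<'E'
from meas import *
d=bot.get_image("wrist");cv2.imwrite("pics/w10.png",d["pixels"][:,:,::-1])
E
```

```text
11.1333 [ 0.5309 -0.3928  0.0062] F fixture [-0.72  0.12  0.42] [-0.   -0.02 -0.02] 0.08536774820030729
tcp in fixture [ -79.6 -512.3    6.2] tool y yaw deg -108.54
434.6627311028034 -2.95745154111079
```

View pics/w10.png

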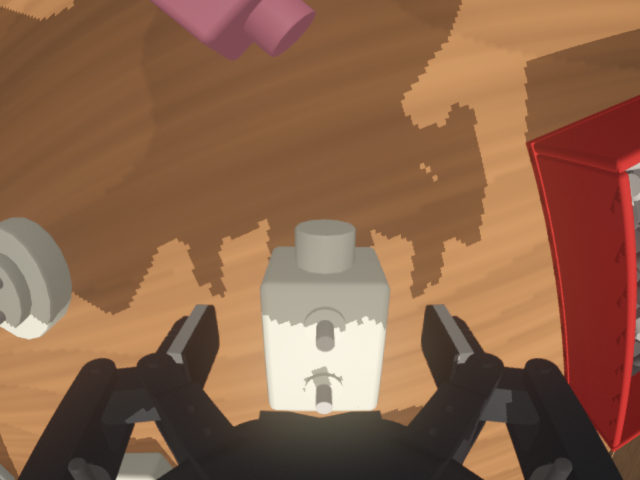

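Housing sits centred between the open jaws (x≈325 against the jaw midpoint of 320), and the nose points away at (325,245). Closing.

Emit:
{"fn": "move_arm", "kwargs": {
  "rows": [
    [0,0,0,0,0,0,0],
    [0,0,0,0,0,0,0],
    [0,0,0,0,0,0,0],
    [0,0,0,0,0,0,0],
    [0,0,0,0,0,0,0],
    [0,0,0,0,0,0,0]
  ]
}}

```text
time_s: 11.68
tcp_pos: [0.5309, -0.3937, 0.0068]
eef_rot: [0.987, -0.162, 0.001, 0.0]
force: [-0.9, 0.1, 6.2]
grip_width: 0.0434
```

```bash
python3 ob.py
python3 - <<'E'
from meas import *
d=bot.get_image("wrist");cv2.imwrite("pics/w11.png",d["pixels"][180:460,120:520,::-1])
E
```

```text
11.6833 [ 0.5309 -0.3937  0.0068] F fixture [-0.9   0.32  6.19] [0.2  0.09 0.  ] 0.04344813753572569
tcp in fixture [ -79.8 -513.2    6.8] tool y yaw deg -108.63
435.5462502365557 -2.9574154169784497
```

View pics/w11.png

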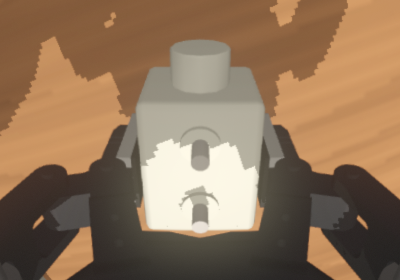

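Gripped at 43.4 mm. Lift, carry to before the pad, with a 0.532 rad turn.

Emit:
{"fn": "move_arm", "kwargs": {
  "rows": [
    [0,0,0.008,0,0,0,0],
    [0,0,0.025,0,0,0,0],
    [0,0.002,0.055,0,0,0,0],
    [-0.002,0.01,0.085,0,0,0.02,0],
    [-0.007,0.03,0.11,0,0,0.05,0],
    [-0.015,0.06,0.12,0,0,0.08,0],
    [-0.023,0.094,0.12,0,0,0.12,0],
    [-0.032,0.13,0.12,0,0,0.16,0],
    [-0.041,0.165,0.12,0,0,0.2,0],
    [-0.05,0.2,0.12,0,0,0.24,0],
    [-0.059,0.236,0.12,0,0,0.28,0],
    [-0.068,0.272,0.12,0,0,0.32,0],
    [-0.077,0.308,0.12,0,0,0.36,0],
    [-0.086,0.344,0.12,0,0,0.4,0],
    [-0.095,0.38,0.12,0,0,0.44,0],
    [-0.104,0.416,0.12,0,0,0.48,0],
    [-0.112,0.45,0.12,0,0,0.51,0],
    [-0.119,0.478,0.12,0,0,0.532,0],
    [-0.123,0.494,0.12,0,0,0.532,0],
    [-0.1237,0.4984,0.12,0,0,0.532,0]
  ]
}}

```text
time_s: 13.4
tcp_pos: [0.4056, 0.1071, 0.126]
eef_rot: [0.995, 0.105, -0.0, -0.0]
force: [-0.0, -0.5, -1.1]
grip_width: 0.0435
```

Emit:
{"fn": "move_arm", "kwargs": {
  "rows": [
    [0,0,-0.01,0,0,0,0],
    [0,0,-0.035,0,0,0,0],
    [0,0,-0.06,0,0,0,0],
    [0,0,-0.08,0,0,0,0],
    [0,0,-0.09,0,0,0,0],
    [0,0,-0.09,0,0,0,0],
    [0,0,-0.09,0,0,0,0]
  ]
}}

```text
time_s: 13.98
tcp_pos: [0.407, 0.1045, 0.0357]
eef_rot: [0.995, 0.103, -0.0, 0.0]
force: [0.0, 0.4, -1.2]
grip_width: 0.0433
```

```bash
python3 ob.py
python3 - <<'E'
from meas import *
d=bot.get_image("wrist");cv2.imwrite("pics/w12.png",d["pixels"][:,:,::-1])
cv2.imwrite("pics/w12c.png",cv2.resize(d["pixels"][180:400,220:420,::-1],None,fx=2.7,fy=2.7,interpolation=cv2.INTER_CUBIC))
E
```

```text
13.9833 [0.407  0.1045 0.0357] F fixture [ 0.12  0.41 -1.16] [-0.03 -0.02  0.01] 0.04325887656886901
tcp in fixture [-98.2  -0.1  35.7] tool y yaw deg -78.19
129.79090251002296 -0.8581359275410831
```

View pics/w12.png

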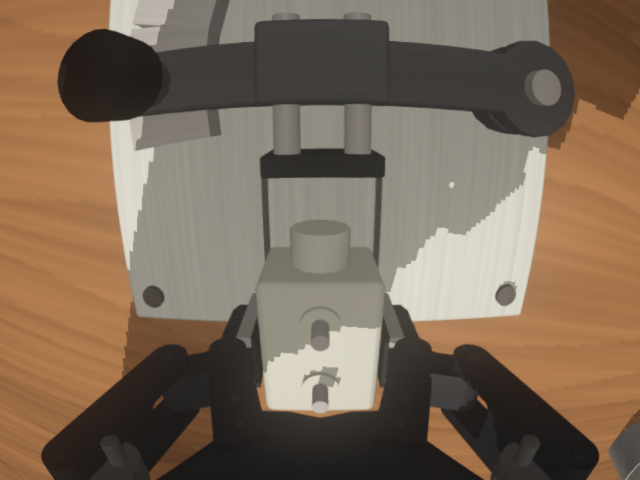

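View pics/w12c.png

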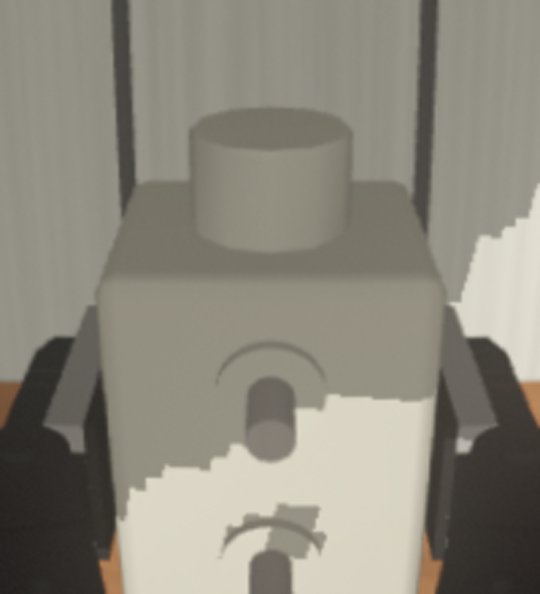

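```bash
cat > pad.py <<'E'
from meas import *
import sys
d=bot.get_image("wrist");im=d["pixels"];g=im.max(2).astype(int)
cv2.imwrite("pics/pad_%s.png"%sys.argv[1],cv2.resize(im[130:300,240:400,::-1],None,fx=4,fy=4,interpolation=cv2.INTER_CUBIC))
for v in map(int,sys.argv[2:]):
    r=g[v,245:400]; k=np.where(r<60)[0]
    print(v,"dark",(k.min()+245,k.max()+245) if len(k) else None)
E
python3 pad.py a 158 162 166 170 174
python3 - <<'E'
from meas import *
d=bot.get_image("wrist")
for n,y in(("L",22),("C",0),("R",-22)): print(n,proj(d,f2w([-38,y,50]),True).round(1))
print(proj(d,f2w([-100,26,12]),True),proj(d,f2w([-50,26,12]),True),proj(d,f2w([-50,-26,12]),True))
E
```

```text
158 dark (np.int64(262), np.int64(383))
162 dark (np.int64(261), np.int64(383))
166 dark (np.int64(261), np.int64(383))
170 dark (np.int64(262), np.int64(383))
174 dark (np.int64(262), np.int64(383))
L [254.7 178.1]
C [316.7 177.4]
R [378.9 177.8]
[266.12531533 289.71923336] [261.11065847 191.3331561 ] [373.85585807 191.12112457]
```

View pics/pad_a.png

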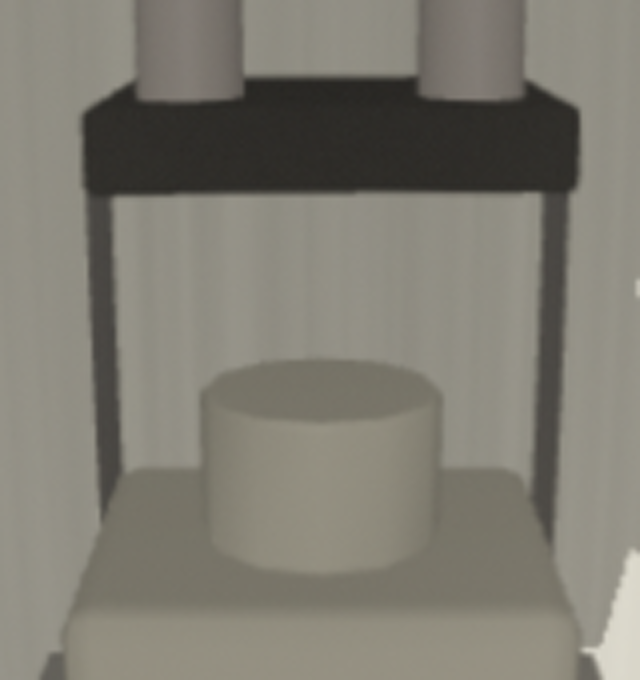

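Nose tip is at image x 320.4 and the pad centre at 322.5, both 50 mm high at 2.8 px/mm. So the housing needs about 0.8 mm toward −y; the pad edge and housing edge are parallel within 0.3°. I correct that and set it down.

Emit:
{"fn": "move_arm", "kwargs": {
  "rows": [
    [0.0002,-0.0008,-0.004,0,0,0,0],
    [0.0002,-0.0008,-0.009,0,0,0,0],
    [0.0002,-0.0008,-0.013,0,0,0,0],
    [0.0002,-0.0008,-0.0155,0,0,0,0],
    [0.0002,-0.0008,-0.0168,0,0,0,0],
    [0.0002,-0.0008,-0.0172,0,0,0,0],
    [0.0002,-0.0008,-0.0172,0,0,0,0]
  ]
}}

```text
time_s: 14.72
tcp_pos: [0.4067, 0.1043, 0.0187]
eef_rot: [0.995, 0.103, -0.0, 0.0]
force: [-2.7, -0.6, 8.1]
grip_width: 0.043
```

```bash
python3 ob.py; python3 pad.py b 158 162 166 170 174;python3 ob.py
```

```text
14.7167 [0.4067 0.1043 0.0187] F fixture [-2.8  -0.    8.06] [-0.21  0.4  -0.02] 0.042989379167428
tcp in fixture [-98.6  -0.3  18.7] tool y yaw deg -78.14
129.95923062099536 -0.8611661246742611
158 dark (np.int64(257), np.int64(387))
162 dark (np.int64(252), np.int64(392))
166 dark (np.int64(252), np.int64(392))
170 dark (np.int64(252), np.int64(392))
174 dark (np.int64(252), np.int64(392))
14.7667 [0.4067 0.1043 0.0188] F fixture [-2.96 -0.33  7.85] [-0.13  0.44 -0.08] 0.04339384948454888
tcp in fixture [-98.6  -0.3  18.8] tool y yaw deg -78.14
129.95656722877348 -0.8611797250670565
```

View pics/pad_b.png

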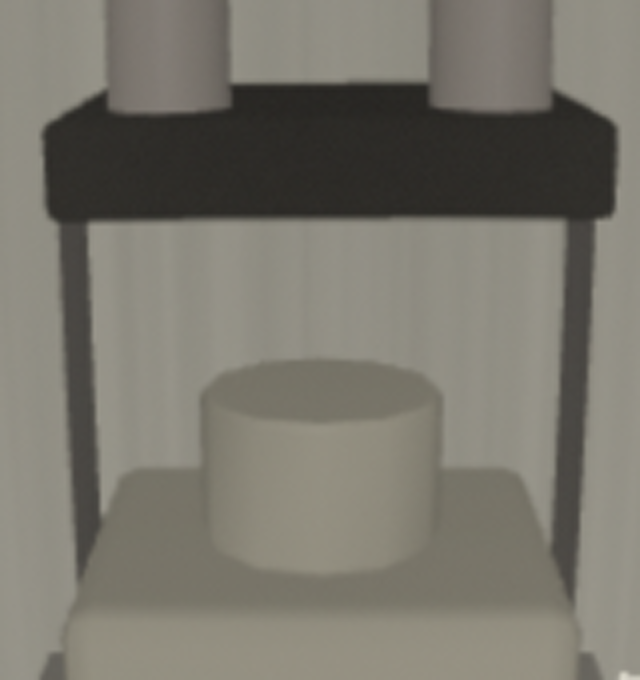

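Housing touched the bed at the predicted TCP height (18.7 mm, 8 N). I ease the down force, trim y a little more and advance toward the pad.

Emit:
{"fn": "move_arm", "kwargs": {
  "rows": [
    [0.0001,-0.0005,0.0004,0,0,0,0],
    [0.0021,-0.0001,0.0004,0,0,0,0],
    [0.0041,0.0003,0.0004,0,0,0,0],
    [0.006,0.0007,0.0004,0,0,0,0],
    [0.008,0.0011,0.0004,0,0,0,0],
    [0.0099,0.0016,0.0004,0,0,0,0],
    [0.0119,0.002,0.0004,0,0,0,0],
    [0.0138,0.0024,0.0004,0,0,0,0],
    [0.0138,0.0024,0.0004,0,0,0,0],
    [0.0138,0.0024,0.0004,0,0,0,0]
  ]
}}

```text
time_s: 15.6
tcp_pos: [0.4211, 0.1067, 0.0188]
eef_rot: [0.995, 0.103, 0.0, 0.0]
force: [0.6, -0.4, -0.2]
grip_width: 0.0432
```

```bash
python3 ob.py; python3 pad.py c 184 190 196 202 208;python3 ob.py
```

```text
15.6 [0.4211 0.1067 0.0188] F fixture [ 0.52 -0.5  -0.24] [ 0.01 -0.1  -0.05] 0.04324014204843321
tcp in fixture [-84.   -0.9  18.8] tool y yaw deg -78.15
118.87294191350627 -0.785078867413916
184 dark None
190 dark (np.int64(297), np.int64(344))
196 dark (np.int64(261), np.int64(380))
202 dark (np.int64(256), np.int64(385))
208 dark (np.int64(252), np.int64(388))
15.65 [0.4209 0.1067 0.0188] F fixture [-0.33 -0.08 -0.88] [ 0.04 -0.04  0.05] 0.042973847048022366
tcp in fixture [-84.2  -0.9  18.8] tool y yaw deg -78.15
118.98332321152347 -0.7857233328196269
```

View pics/pad_c.png

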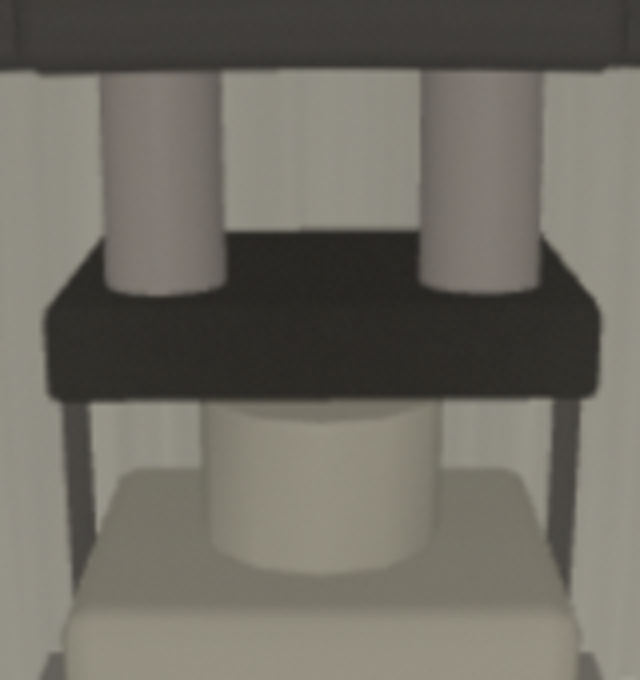

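Pad centre is now at x 320.75 against nose 320.4, so it is centred within 0.2 mm. Estimated gap ≈4 mm. Pressing in gently with a light down-bias.

Emit:
{"fn": "move_arm", "kwargs": {
  "rows": [
    [0.001,0.0002,-0.0003,0,0,0,0],
    [0.002,0.0004,-0.0003,0,0,0,0],
    [0.003,0.0006,-0.0003,0,0,0,0],
    [0.004,0.0008,-0.0003,0,0,0,0],
    [0.005,0.001,-0.0003,0,0,0,0],
    [0.006,0.0012,-0.0003,0,0,0,0],
    [0.007,0.0014,-0.0003,0,0,0,0],
    [0.008,0.0016,-0.0003,0,0,0,0],
    [0.008,0.0016,-0.0003,0,0,0,0],
    [0.008,0.0016,-0.0003,0,0,0,0]
  ]
}}

```text
time_s: 16.48
tcp_pos: [0.4274, 0.1083, 0.0188]
eef_rot: [0.995, 0.103, -0.001, -0.0]
force: [-6.4, -0.7, 9.9]
grip_width: 0.0434
```

```bash
python3 ob.py; python3 pad.py d 190 200;python3 ob.py
```

```text
16.4833 [0.4274 0.1083 0.0188] F fixture [-6.36  0.63  9.92] [-0.13  0.85 -0.01] 0.04344270561843205
tcp in fixture [-77.5  -0.6  18.8] tool y yaw deg -78.13
114.58533928692567 -0.7429299979605737
190 dark None
200 dark (np.int64(264), np.int64(375))
16.5333 [0.4274 0.1083 0.0188] F fixture [-5.92  0.56  9.21] [-0.13  0.85  0.01] 0.04320219804419575
tcp in fixture [-77.5  -0.6  18.8] tool y yaw deg -78.13
114.58554214513671 -0.7429051019448962
```

View pics/pad_d.png

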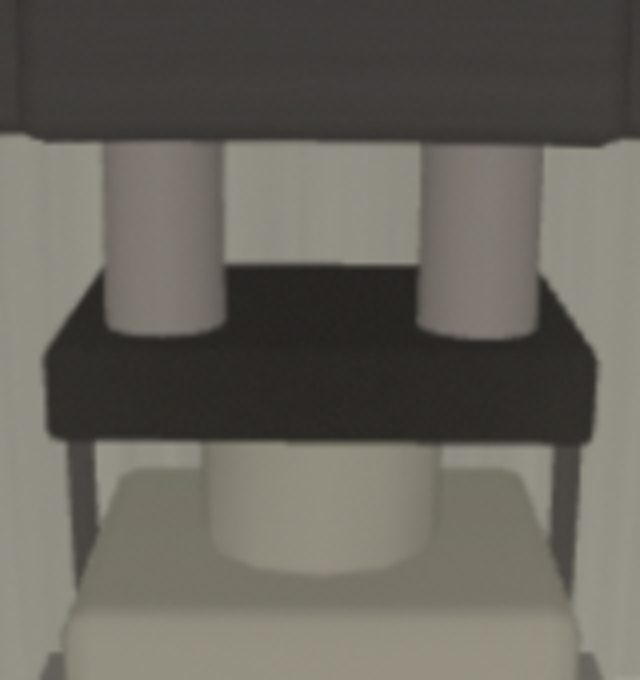

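In the camera the pad edge moved 43 crop px (≈3.3 mm) before contact, so the pad is now about 3.3 mm in. The rest of the 6 N is bed friction from the 9.5 N down-bias. I ease the down-bias and press about 6.7 mm further.

Emit:
{"fn": "move_arm", "kwargs": {
  "rows": [
    [0.001,0.0002,0.0003,0,0,0,0],
    [0.002,0.0004,0.0003,0,0,0,0],
    [0.003,0.0006,0.0003,0,0,0,0],
    [0.004,0.0008,0.0003,0,0,0,0],
    [0.005,0.001,0.0003,0,0,0,0],
    [0.006,0.0012,0.0003,0,0,0,0],
    [0.0068,0.0014,0.0003,0,0,0,0],
    [0.0068,0.0014,0.0003,0,0,0,0],
    [0.0068,0.0014,0.0003,0,0,0,0],
    [0.0068,0.0014,0.0003,0,0,0,0]
  ]
}}

```text
time_s: 17.37
tcp_pos: [0.4331, 0.1096, 0.0188]
eef_rot: [0.995, 0.103, -0.003, -0.0]
force: [-10.8, -2.6, 11.5]
grip_width: 0.0432
```

```bash
python3 ob.py; python3 pad.py e 190 200;python3 ob.py
```

```text
17.3667 [0.4331 0.1096 0.0188] F fixture [-11.11  -0.36  11.47] [-0.47  1.49 -0.01] 0.04318961908024138
tcp in fixture [-71.7  -0.6  18.8] tool y yaw deg -78.14
110.72545772752899 -0.703818058264911
190 dark None
200 dark (np.int64(264), np.int64(375))
17.4167 [0.4331 0.1096 0.0188] F fixture [-11.56  -0.9   12.06] [-0.4   1.5  -0.12] 0.04356245249967204
tcp in fixture [-71.6  -0.6  18.8] tool y yaw deg -78.14
110.72325572977871 -0.7037814048284895
```

View pics/pad_e.png

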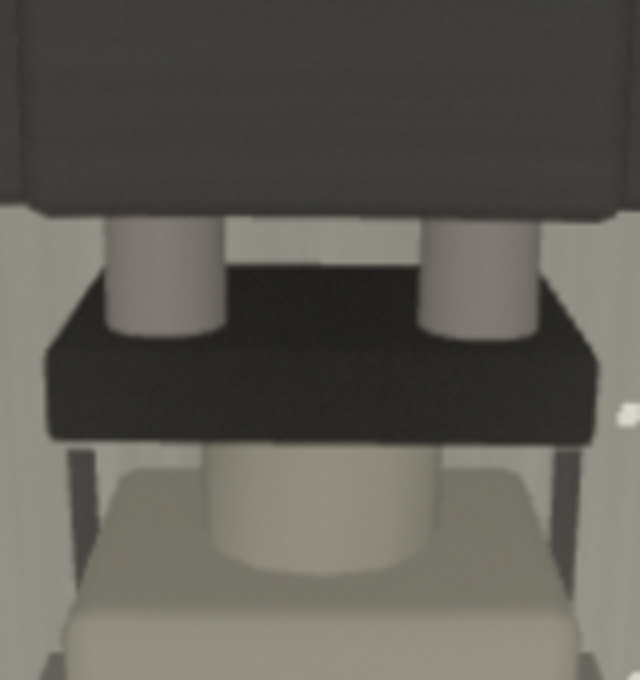

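Pad is about 9.1 mm in with Fx −11.3 N (friction included). The tool pitched 0.34° under load, so I trim that, ease the down force and press 0.7 mm more.

Emit:
{"fn": "move_arm", "kwargs": {
  "rows": [
    [0.0003,0.0001,0.0001,0.0003,-0.0015,0,0],
    [0.0005,0.0001,0.0002,0.0006,-0.003,0,0],
    [0.0008,0.0002,0.0003,0.001,-0.005,0,0],
    [0.0008,0.0002,0.0003,0.001,-0.005,0,0],
    [0.0008,0.0002,0.0003,0.001,-0.005,0,0],
    [0.0008,0.0002,0.0003,0.001,-0.005,0,0]
  ]
}}

```text
time_s: 17.92
tcp_pos: [0.4335, 0.1097, 0.0188]
eef_rot: [0.995, 0.103, -0.001, -0.0]
force: [-11.4, -3.2, 8.6]
grip_width: 0.043
```

```bash
python3 ob.py; python3 -c "
from h import *
s=bot.observe();print(s['eef_rot'],R.from_quat(s['eef_rot']).as_matrix()[:,2])"; python3 pad.py f 190 200
python3 - <<'E'
from meas import *
s=bot.get_image("scene");cv2.imwrite("pics/s20.png",cv2.resize(s["pixels"][225:390,275:435,::-1],None,fx=3.6,fy=3.6,interpolation=cv2.INTER_CUBIC))
d=bot.get_image("wrist");cv2.imwrite("pics/w20.png",d["pixels"][:,:,::-1])
E
python3 ob.py
```

```text
17.9167 [0.4335 0.1097 0.0188] F fixture [-11.83  -0.74   8.58] [-0.63  1.57 -0.13] 0.04301681919943545
tcp in fixture [-71.2  -0.5  18.8] tool y yaw deg -78.14
110.47908782669846 -0.7006662487133728
[ 9.94645039e-01  1.03346989e-01 -7.30963521e-04 -3.34476388e-04] [-1.52323274e-03  5.14284802e-04 -9.99998708e-01]
190 dark None
200 dark (np.int64(264), np.int64(375))
18.0667 [0.4335 0.1097 0.0188] F fixture [-11.66  -0.92   8.18] [-0.66  1.58 -0.11] 0.04308377924336395
tcp in fixture [-71.3  -0.6  18.8] tool y yaw deg -78.14
110.49661687036375 -0.701048662241652
```

View pics/s20.png

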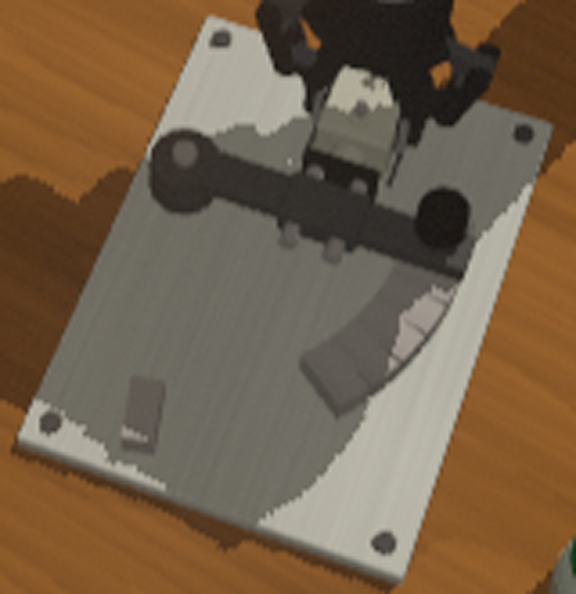

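View pics/w20.png

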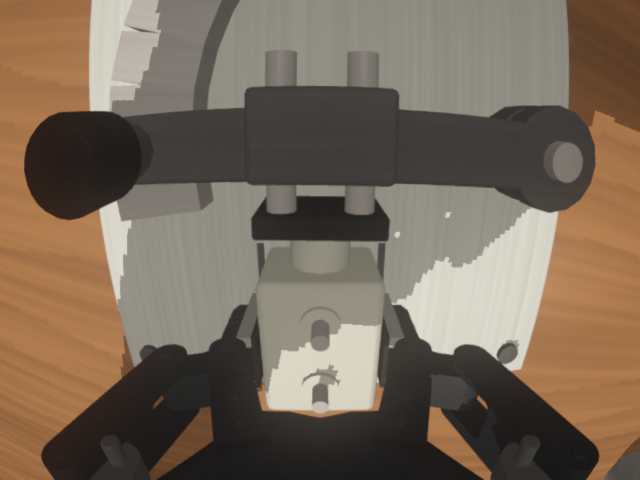

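The wrist view shows the nose at x≈320, central on the pad (252–388), with rods pushed through. The scene view shows the knob still down in its place and the arm unmoved. Readings are steady, so I hand in.

```bash
python3 -c "
from cell import bot
print(bot.finish_job())"; python3 ob.py
```

```text
the job is handed in; nothing more can be done
None
the job is handed in; nothing more can be done
```

The stop arm is locked in its working place, and the white housing is held flat on the bed, pressed nose-first against the sprung pad. I handed the job in at about 18 s, still gripping and pressing.

- **Plunger and stop arm:** I lifted the knob about 14 mm and swung the arm from 0.89 rad to its dead stop. Then I lowered the plunger into the notch. The remaining spring pull was 3.9 N, against 4 N specified at the bottom. Pictures before and during pressing showed the knob down and the arm unmoved.
- **Housing:** I gripped it across its width, set it flat on the bed and moved it 0.2 mm or so from centre on the pad, parallel to it within about 0.3°. The tool was left 0.1° off vertical.
- **Press:** By position the pad is about 9 to 9.5 mm in. The wrist read 11.7 N along the press direction, which I take as about 9.5 N of spring plus bed friction. It also read about 8 N downward on the bed. Both were steady over the last readings.
- **Disagreements:** The cameras differed by up to 2 mm on the fixture's sideways position, so I centred the nose directly against the pad in the wrist view. I could not measure the pad's travel or the plunger's final lift directly.

I did not touch the other things on the bench. I did not take a final picture to confirm their positions.

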